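# Wind and set the free-standing bench timer

## Task

Set the round timer on the wooden board for the next batch: wind its knob clockwise all the way to the stop, then turn it back until its white pointer line points at the small raised tab on the metal ring, and let go. The timer is light and its knob stiff, so press down on it as you turn and keep it from spinning or sliding where it stands, but with less than 2.5 kg (25 N) of push. Leave the ring's tab and everything else on the bench as they are.

Things in the scene. Friction and masses are not known exactly. Their poses are not given: they have to be found in the camera images.
- board: Flat wooden board, 300 (x) by 420 (y) mm, fixed to the bench. Origin at the centre of its underside, its top face 24 mm above the origin; it is let into the bench by an amount that differs from time to time, so its top stands 14 to 24 mm above the work surface. z up.
- timer: Free-standing grey timer: round housing, 112 mm diameter, 50 mm high, loose on the board on four small feet 34 mm from its axis; about 0.3 kg with all it carries (varies). Origin at the centre of its underside, z up; a flat metal ring and the knob sit on top, on its z axis. Its feet resist a twist of only 0.04 to 0.09 N m under its own weight, 0.30 to 0.45 N m with 15 N of push on the knob.
- timer_left (a point): Point on the timer's side wall at mid height, 56 mm from its axis towards its +y; shows whether the timer has spun or slid. Axes as the timer.
- timer_right (a point): The same on the opposite side, towards its -y.
- knob_axis (a point): Point on the knob's axis level with the housing's top, 50 mm above the timer's underside; turns with the knob. x towards the white pointer line, z up. The black knob: a round skirt, 64 mm across, with an upright grip bar along x (44 long, 16 wide, 26 mm high) on it. A tight push fit: the skirt's flat upper face lies 13 to 23 mm above this point, differing each time, unmeasured: feel for it.
- knob (a joint): Angle of the knob on the timer, rad: 0 with the pointer along the timer's +x, growing clockwise seen from above, hard stops at 0 and 2.5. Stiff: it takes about 0.20 N m to turn and stays where it is left. No spring; the knob does not slip along its shaft. Fingertips straddling the bar can stand on the skirt.
- ring_tab (a point): Top of the small dark upright tab on the metal ring, 40.5 mm from the timer's axis, just outside the knob's skirt, 61 mm above the timer's underside (2 to 12 mm lower than the skirt's upper face); the tab is 10 mm (radial) by 6 mm. x points from the timer's axis outwards through the tab.
- ring (a joint): Angle of the ring's tab on the timer, rad, counted as the knob's: the pointer points at the tab when both joints read the same. Turns easily, stays where it is left; to be left alone.
- brick: Soldering brick standing on the board, 115 x 32 x 100 mm high. Origin under its centre. Leave alone.
- sander: Black sanding block lying on the board, 70 x 45 x 28 mm. Leave alone.
- ring_blank: Small brass finger ring lying on the board, 23 mm across, 6 mm high. Leave alone.
- bangle: Steel ring of 68 mm diameter lying on the board, 8 mm high. Leave alone.
- mandrel: Ring mandrel, a black stepped rod about 380 mm long lying on the bench to the right, up to 26 mm high. Leave alone.
- dowel: Wooden rod, 170 x 24 x 24 mm, lying on the bench to the left. Leave alone.
- dish: White dish, 90 mm across, 30 mm high, on the bench to the left. Leave alone.
Not all that is in view belongs to the job. What is shaped like the timer but blue is not meant.

How it is judged:
By the outcome, as a careful person would: the job done as asked, in the order asked, and still so for the second after the job is handed in, with the robot touching nothing.
It also fails if it takes over 70 s, if anything falls off the work surface, if the arm or the gripper's body presses on something with over 40 N, if the wrist force passes 120 N, or if a joint passes its speed limit or range.

## Robot

A 7-joint arm with a two-finger parallel gripper is mounted at the origin on the work surface. World frame = base frame: x ahead of the robot, y to its left, z up, the work surface at z = 0. Lengths are in m, angles in degrees, forces in N, time in s.
With the tool pointing down it reaches from about 0.35 to 0.9 m from the base axis. Payload 19.9 kg.
Tool frame: the origin (TCP) lies on the centre line of the jaws, within the pads' length; the fingertips stand robot.tips_ahead ahead of it and the grasp point (between the pads) lies 5 mm behind it (robot.tips_ahead is the distance from the TCP to the fingertips, in m); z points along the fingers, y is the line along which they close (so a half turn about z gives the same grasp; the last joint's range is limited). The gripper opens to 94 mm and grips with 3 to 60 N. Pads are 16 mm wide; open, the fingers measure 119 mm over their backs; the gripper's body (75 mm by 177 mm) begins 78 mm behind the grasp point.
Start: joints at [63.684, 23.915, -0.59, 92.452, 0.269, 63.638, -3.037], TCP at [0.254, -0.571, 0.199] pointing down, gripper open.
Joint ranges: [-161.28, 161.28], [-22.2, 115.67], [-73.04, 71.86], [3.21, 147.25], [-68.34, 248.33], [10.77, 114.83], [-161.83, 161.83]. Speed limits (degrees/s): [108.29, 108.29, 136.94, 136.94, 172.46, 172.46, 172.46].

## Interface

Orientations are given as [roll, pitch, yaw] about the fixed x, y, z axes, in that order (R = Rz(yaw) Ry(pitch) Rx(roll)).
In Python, from rig import observe, viewer, robot, boxes_of, masks_of gives the robot as it stands.
- The arm moves only by the tool arm_command, never from a script. Its arguments are lists of equal length, an entry for each row: "xyz": the shift along the tool's x, y, z in m, a list of three; "twist": the turn, a rotation vector about the tool's x, y, z in degrees, a list of three; "gripper": the closure, from 0 (fully open) to 1 (shut). In form: {"xyz": [[x, y, z], ...], "twist": [[ax, ay, az], ...], "gripper": [gripper, ...]}. A call has 1 to 12 rows; each row shifts and turns the commanded pose from where the row before left it, along the tool's axes as they then stand; what a row does not reach is not made up. A row lasts 1/12 s, in which the tool goes at most 41.7 mm and 7.16 degrees, less where a joint would pass 70% of its speed; a pose out of reach is approached as far as the arm can. A call with a gripper value outside its range is refused whole. The fingers move at their own pace and stop on an object; "squeeze" is the grip in N (left out, the last holds). Time passes only in rows, so rows that do not move let the fingers close. It gives the time, the measured TCP pose, the force, the opening and the grip force at its end, in the units of the state.
- observe(): the state, without advancing time (a new reading comes with each control period).
- viewer.snapshot(name): name is "scene" or "top" or "wrist"; returns the picture (420x560x3 uint8, red, green, blue); there is no depth.
- viewer.get_calibration(name): a dict with "fx", "fy", "cx", "cy" (pixels), "T" (4x4, takes a point from camera to world coordinates). Camera axes: x right, y up, looking along -z (the intrinsics and any distortion apply to the point x, -y, -z); pixel columns grow to the right and rows downward; lengths in m; the calibration is good to about 2 mm. A picture is of the moment at which its call begins: read the wrist's pose just before it. get_calibration takes no time and is no camera call; for the wrist camera it gives the pose at the moment of the call.
- robot.hand_in(): hands the job in; it is judged then, once.
Trained networks look in the newest picture that a camera, given by its name, has taken for a name from the list of things; names that differ only in an ending like _2 or _b are one class to them, and where a whole thing is asked for, a point or a joint stands for the part that bears it (a point fixed in the world has none). Each returns a list of dicts, best first, with "conf" (0 to 1); they miss things now and then, are a little off and sometimes report something else, mostly with a low value. They report only what shows in the picture. A call takes as long as a camera call. They do not tell look-alikes from the thing itself.
- boxes_of(camera, name): "point" ([column, row] in pixels, amid what is visible of it).
- masks_of(camera, name): "region" (420x560 bool, what is visible of it) and "point" ([column, row] in pixels, amid what is visible of it).
The state is a dict: "clock": time; "q": joint angles; "dq": joint speeds; "effort": joint torques, N m; "ee_pos": TCP position; "eef_rot": TCP orientation; "force": force on the tool from outside, world axes, zero at the start; "moment": the same for the moment, N m; "width": opening from 0.0 (shut) to 1.0 (fully open); "grasp_force": force on a finger pad.
Only numpy, scipy, OpenCV 4.12 (cv2) and the standard library are available. Lean on these libraries where they do the work, as an engineer would, in place of code of your own. Each camera call takes 0.05 s, during which the arm holds its last target. There are 200 camera calls.

## Working session

There is one attempt and no reset: what is moved stays moved. The work goes in short steps, Python scripts to look and compute and a tool call to move; the robot and the scene stay as the last step left them, time stands still between calls to the robot, and variables do not carry over. Pictures are saved under pics/ and viewed, at most 10 in all, crops included, and the job is handed in when it is done.

Besides the shell and the picture viewer there is one more tool, called after "Emit:" in YAML: its name, and indented under it one key for each argument. arm_command: Moves the arm, as the interface text tells. Its arguments: {"type":"object","properties":{"xyz":{"type":"array"},"twist":{"type":"array"},"gripper":{"type":"array"},"squeeze":{"type":"number"}},"required":["xyz","twist","gripper"]}

```bash
mkdir -p pics; ls; cat > h.py <<'E'
import numpy as np, cv2
from rig import observe, viewer, robot, boxes_of, masks_of
def ray(cam,px,z):
    c=viewer.get_calibration(cam) if isinstance(cam,str) else cam
    d=np.array([(px[0]-c['cx'])/c['fx'],-(px[1]-c['cy'])/c['fy'],-1]);T=np.array(c['T'])
    d=T[:3,:3]@d;o=T[:3,3];return o+d*(z-o[2])/d[2]
def proj(cam,p):
    c=viewer.get_calibration(cam) if isinstance(cam,str) else cam
    T=np.array(c['T']);q=T[:3,:3].T@(np.array(p)-T[:3,3]);return np.array([c['cx']+c['fx']*q[0]/-q[2],c['cy']-c['fy']*q[1]/-q[2]])
def save(cam,name):
    im=viewer.snapshot(cam);cv2.imwrite(f'pics/{name}.png',im[:,:,::-1]);return im
E
python3 - <<'E'
from h import *
print(robot.tips_ahead, observe())
a=save('scene','s0');b=save('top','t0')
cv2.imwrite('pics/both.png',cv2.resize(np.vstack([a,b])[:,:,::-1],(400,600)))
for c in ('top','scene'):
  print(viewer.get_calibration(c))
  for n in ('timer','knob','ring_tab','timer_left'):
    print(c,n,[(r['point'],round(r['conf'],2)) for r in boxes_of(c,n)])
E
```

```text
pics
0.014 {'clock': 0.0, 'q': array([63.68457662, 23.94738209, -0.59018575, 92.4852752 ,  0.26965967,
       63.63886602, -3.03691715]), 'dq': array([-0.0857594 ,  0.0206495 , -0.07555298,  0.01204353,  0.03794462,
       -0.07905727, -0.07011403]), 'effort': array([ 2.64180221e-05, -8.51257753e+01,  6.39118887e-01, -4.25990009e+01,
       -4.87907196e-02,  1.86872156e-02,  1.35536602e-04]), 'ee_pos': array([ 0.25341566, -0.57089411,  0.1986343 ]), 'eef_rot': array([-1.79930053e+02,  5.63392184e-03,  2.39379261e+01]), 'force': array([ 0.5978118 ,  0.81955296, -0.58444439]), 'moment': array([ 0.02199622, -0.00419679,  0.01582547]), 'grasp_force': 0.0, 'width': 1.001161223914437}
{'fx': 412.59942440881946, 'fy': 412.59942440881946, 'cx': 279.91693200796533, 'cy': 202.02571322967825, 'T': array([[-2.59242318e-03,  9.81347332e-01, -1.92225633e-01,
         3.11114924e-01],
       [-9.99913090e-01, -5.90602998e-05,  1.31836695e-02,
         1.69750756e-02],
       [ 1.29264059e-02,  1.92243104e-01,  9.81262196e-01,
         1.05953150e+00],
       [ 0.00000000e+00,  0.00000000e+00,  0.00
[... 331 characters left out ...]
895, 'cx': 272.0529770429641, 'cy': 205.2918307683706, 'T': array([[-1.64591131e-01, -8.34264041e-01,  5.26225493e-01,
         1.15998413e+00],
       [ 9.86361862e-01, -1.39108407e-01,  8.79723115e-02,
         1.26183592e-01],
       [-1.89745831e-04,  5.33528220e-01,  8.45782243e-01,
         1.11726856e+00],
       [ 0.00000000e+00,  0.00000000e+00,  0.00000000e+00,
         1.00000000e+00]])}
scene timer [([266.6, 220.4], 0.88), ([383.6, 228.2], 0.63)]
scene knob [([386.6, 222.7], 0.64), ([334.0, 255.6], 0.61), ([269.5, 211.7], 0.58)]
scene ring_tab [([270.8, 223.7], 0.74), ([379.6, 230.8], 0.69)]
scene timer_left [([269.2, 221.5], 0.81), ([382.5, 228.0], 0.74), ([258.1, 245.1], 0.45)]
```

View pics/t0.png

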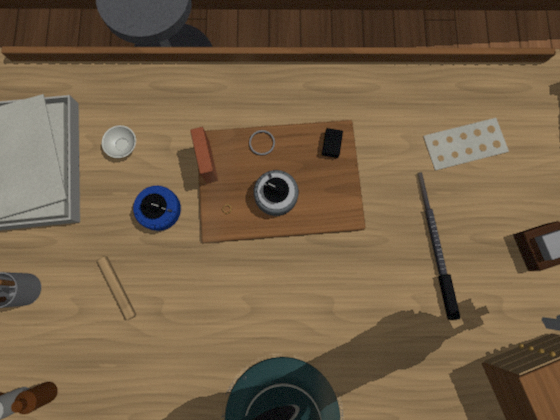

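View pics/s0.png

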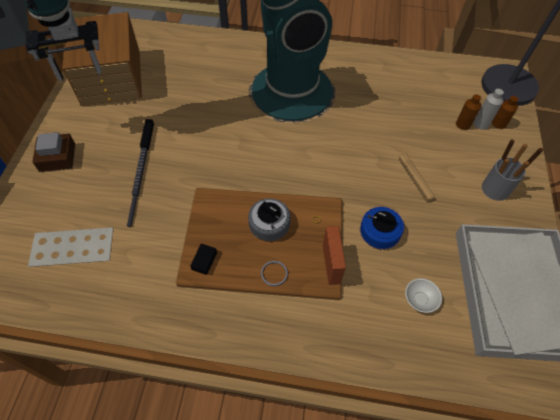

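The top view shows the grey timer at about (275,190) on the board, with the brick to its left at (203,155). The blue look-alike is at (157,208). I'll work out its position and the wrist camera's offset next.

```bash
python3 - <<'E'
from h import *
t=np.array(cv2.imread('pics/t0.png'))
cv2.imwrite('pics/t0c.png',cv2.resize(t[150:230,235:315],(640,640)[:2] if 0 else (560,560),interpolation=cv2.INTER_CUBIC))
print(ray('top',(275.8,192.1),.065),ray('scene',(268,214),.075))
c=viewer.get_calibration('wrist');o=observe();print(c)
from scipy.spatial.transform import Rotation as R
r=R.from_euler('xyz',o['eef_rot'],degrees=True).as_matrix();T=np.array(c['T'])
print(r.T@(T[:3,3]-o['ee_pos']),r.T@T[:3,:3])
E
```

```text
[0.5309002  0.01370881 0.065     ] [0.53981451 0.01175036 0.075     ]
{'fx': 377.42189832117054, 'fy': 377.42189832117054, 'cx': 278.7415042469611, 'cy': 212.3763426305068, 'T': array([[ 4.05975164e-01,  8.80337450e-01,  2.45336789e-01,
         3.25379321e-01],
       [-9.13883649e-01,  3.91342100e-01,  1.08018687e-01,
        -5.40598977e-01],
       [-9.17718315e-04, -2.68062184e-01,  9.63401175e-01,
         3.84911858e-01],
       [ 0.00000000e+00,  0.00000000e+00,  0.00000000e+00,
         1.00000000e+00]])}
[ 0.07805023  0.00113358 -0.18571652] [[ 2.44570862e-04  9.63418744e-01  2.68000493e-01]
 [ 9.99999673e-01 -4.42237747e-04  6.77197828e-04]
 [ 7.70945015e-04  2.68000240e-01 -9.63418537e-01]]
```

View pics/t0c.png

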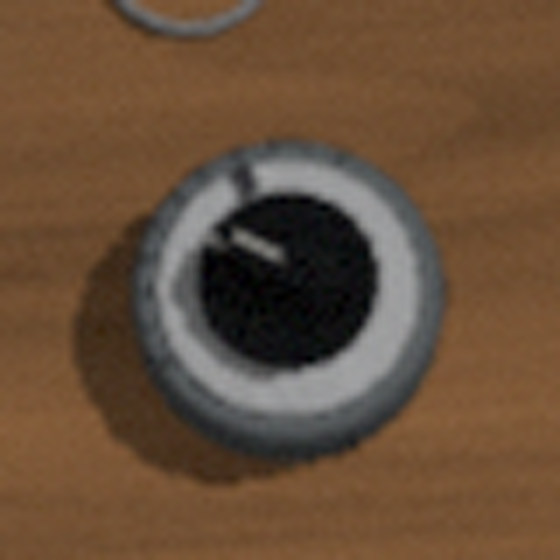

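Close up, the black tab on the ring sits at about (243,178) in the crop. The white pointer tip is at (232,228), roughly 25° counter-clockwise of the tab. I'll move above the timer for a closer look.

Emit:
arm_command:
  xyz:
    - [0.0245,-0.021,0]
    - [0.0245,-0.021,0]
    - [0.0245,-0.021,0]
    - [0.0245,-0.021,0]
    - [0.0245,-0.021,0]
    - [0.0245,-0.021,0]
    - [0.0245,-0.021,0]
    - [0.0245,-0.021,0]
    - [0.0245,-0.021,0]
    - [0.0245,-0.021,0]
  twist:
    - [0,0,0]
    - [0,0,0]
    - [0,0,0]
    - [0,0,0]
    - [0,0,0]
    - [0,0,0]
    - [0,0,0]
    - [0,0,0]
    - [0,0,0]
    - [0,0,0]
  gripper: [0,0,0,0,0,0,0,0,0,0]

```text
clock: 1.33
ee_pos: [0.3927, -0.2784, 0.1994]
eef_rot: [180.0, -0.0, 23.9]
force: [-0.1, -0.8, -0.3]
width: 0.999
grasp_force: 0.0
```

Emit:
arm_command:
  xyz:
    - [0.0245,-0.021,0]
    - [0.0245,-0.021,0]
    - [0.0245,-0.021,0]
    - [0.0245,-0.021,0]
    - [0.0245,-0.021,0]
    - [0.0245,-0.021,0]
    - [0.0245,-0.021,0]
    - [0.0245,-0.021,0]
    - [0.0245,-0.021,0]
    - [0.0245,-0.021,0]
    - [0,0,0]
    - [0,0,0]
  twist:
    - [0,0,0]
    - [0,0,0]
    - [0,0,0]
    - [0,0,0]
    - [0,0,0]
    - [0,0,0]
    - [0,0,0]
    - [0,0,0]
    - [0,0,0]
    - [0,0,0]
    - [0,0,0]
    - [0,0,0]
  gripper: [0.65,0.65,0.65,0.65,0.65,0.65,0.65,0.65,0.65,0.65,0.65,0.65]

```text
clock: 2.33
ee_pos: [0.5313, 0.0131, 0.1991]
eef_rot: [-180.0, -0.0, 24.1]
force: [-0.2, -0.6, 0.0]
width: 0.352
grasp_force: 0.0
```

```bash
python3 - <<'E'
from h import *
o=observe();print(o['ee_pos'],o['eef_rot'],o['q'],o['width'],o['force'],o['moment'])
im=save('wrist','w0')
for n in ('timer','knob','knob_axis','ring_tab','timer_left','timer_right','board'):
    print(n,[(r['point'],round(r['conf'],2)) for r in boxes_of('wrist',n)])
print(proj('wrist',(.531,.0137,.069)))
E
```

```text
[0.53130142 0.01308575 0.19910525] [-1.79963715e+02 -3.38654646e-03  2.40999036e+01] [ 15.19881658  15.78648539 -23.54390271 105.1513649    7.13032687
  60.51643226 -76.97297527] 0.35162227453910705 [-0.19326387 -0.6427373   0.04935116] [ 0.00940179 -0.03194878 -0.00322721]
timer [([14.9, 98.8], 0.92), ([278.1, 194.6], 0.84), ([543.7, 407.5], 0.49)]
knob [([279.2, 199.4], 0.71), ([277.2, 190.6], 0.61)]
knob_axis [([277.8, 200.5], 0.56)]
ring_tab [([276.3, 160.8], 0.81)]
timer_left [([281.4, 191.7], 0.72), ([12.5, 95.7], 0.65)]
timer_right [([279.8, 190.8], 0.77), ([10.7, 98.6], 0.74)]
board [([328.8, 131.3], 0.61)]
[274.64550716 199.94621747]
```

View pics/w0.png

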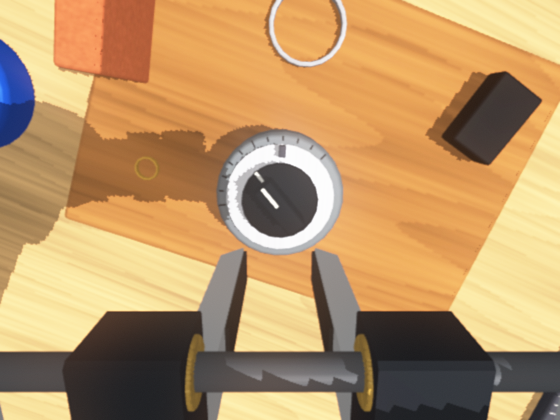

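The wrist view shows the timer centred at about (279,195), with the tab at (282,150) and the pointer at (265,192) pointing up-left. The scale ticks run along the rim from the left to the upper right. I'll enlarge it to measure.

```bash
python3 - <<'E'
from h import *
t=cv2.imread('pics/w0.png')
cv2.imwrite('pics/w0c.png',cv2.resize(t[120:265,205:355],(600,580),interpolation=cv2.INTER_CUBIC))
E
```

```text
(no output)
```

View pics/w0c.png

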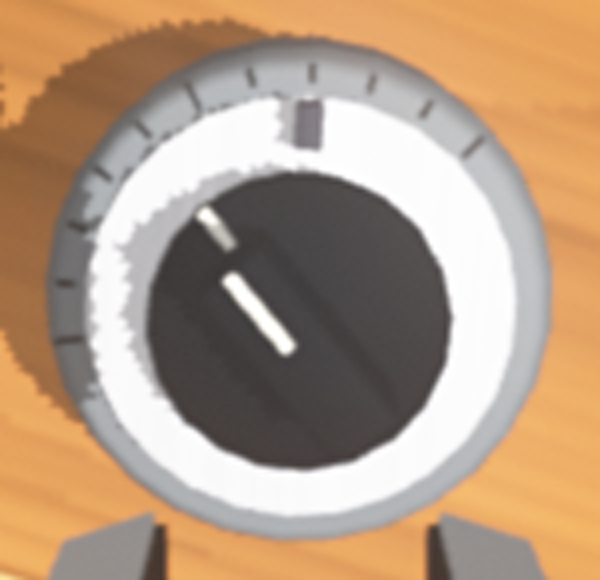

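```bash
cat > m.py <<'E'
from h import *
from scipy.optimize import least_squares
c=viewer.get_calibration('wrist')
px=lambda u:(205+u[0]/4-.4,120+u[1]/4-.4)
tk=[(68,341),(65,283),(80,228),(103,173),(143,130),(193,95),(251,76),(312,72),(372,83),(427,108),(472,148)]
P=np.array([ray(c,px(t),.069)[:2] for t in tk])
s=least_squares(lambda v:np.hypot(*(P-v[:2]).T)-v[2],[.53,.013,.05]);C=s.x[:2];print('circ',s.x,abs(s.fun).max())
a=np.degrees(np.arctan2(*(P-C).T[::-1]));print(a,np.diff(a))
for z in(.082,.087,.092):
  A,B=[ray(c,px(t),z)[:2] for t in((198,208),(232,247))];print('skirtline',z,A,np.degrees(np.arctan2(*(A-B)[::-1])),np.degrees(np.arctan2(*(A-C)[::-1])))
A,B=[ray(c,px(t),.113)[:2] for t in((227,275),(290,350))];print('barline',A,B,np.degrees(np.arctan2(*(A-B)[::-1])),np.degrees(np.arctan2(*(A-C)[::-1])))
t=ray(c,px((311,101)),.08)[:2];print('tabouter',t);t=ray(c,px((309,125)),.08)[:2];print('tab',t,np.hypot(*(t-C)),np.degrees(np.arctan2(*(t-C)[::-1])))
# housing outline and skirt centre
for n,u in(('skirt',(300,320)),):
  for z in(.082,.092):print(n,ray(c,px(u),z))
E
python3 m.py
```

```text
circ [0.53517301 0.01122338 0.05012991] 0.0006405339431175341
[122.09404477 107.47040302  93.16155712  78.46063139  64.22317171
  49.61991504  35.17889298  20.74545009   6.31586302  -8.04443922
 -22.54468414] [-14.62364175 -14.30884591 -14.70092573 -14.23745968 -14.60325668
 -14.44102206 -14.43344289 -14.42958706 -14.36030224 -14.50024492]
skirtline 0.082 [0.54881211 0.03953355] 64.18485720752584 64.27644959580199
skirtline 0.087 [0.54970163 0.03956452] 64.18485720752547 62.85880712865048
skirtline 0.092 [0.55059115 0.0395955 ] 64.18485720752561 61.47921087921499
barline [0.54505254 0.0300236 ] [0.53670599 0.01367812] 62.949626084703276 62.27806090270206
tabouter [0.57745398 0.02726017]
tab [0.57294296 0.02568721] 0.040444664725981544 20.954112063315083
skirt [0.53587711 0.01121787 0.082     ]
skirt [0.53808293 0.01221409 0.092     ]
```

The scale checks out: 11 ticks, 14.4° (0.25 rad) apart.

| Item | World angle | Joint angle |
|---|---|---|
| Timer +x | about 122° | 0 |
| Pointer | about 63° | about 1.03 rad |
| Tab | about 21° | about 1.76 rad |
| Stop | about -21.5° | 2.5 rad |

Next I'll align with the bar and go lower.

Emit:
arm_command:
  xyz:
    - [0.0026,0.0032,0]
    - [0,0,0.005]
    - [0,0,0.007]
    - [0,0,0.007]
    - [0,0,0.007]
    - [0,0,0.007]
    - [0,0,0.007]
    - [0,0,0]
    - [0,0,0]
  twist:
    - [0,0,0]
    - [0,0,-6.5]
    - [0,0,-6.5]
    - [0,0,-6.5]
    - [0,0,-6.5]
    - [0,0,-6.5]
    - [0,0,-6.5]
    - [0,0,0]
    - [0,0,0]
  gripper: [0.65,0.65,0.65,0.65,0.65,0.65,0.65,0.65,0.65]

```text
clock: 3.48
ee_pos: [0.5347, 0.0093, 0.1592]
eef_rot: [-180.0, -0.0, 62.7]
force: [-0.8, 1.7, 0.2]
width: 0.349
grasp_force: 0.0
```

```bash
python3 - <<'E'
from h import *
o=observe();print(o['ee_pos'],o['eef_rot'],o['q'],o['width'],o['force'],o['moment'])
im=save('wrist','w1');c=viewer.get_calibration('wrist');print(proj(c,(.5352,.0112,.069)))
x,y=proj(c,(.5352,.0112,.085)).astype(int);x-=90;y-=85
cv2.imwrite('pics/w1c.png',cv2.resize(im[y:y+170,x:x+180,::-1],(720,680))[:600]);print(x,y)
E
```

```text
[0.53474446 0.00927603 0.15917235] [-1.79963882e+02 -3.81301833e-04  6.27062085e+01] [ 20.04917904  19.64493481 -29.39238281 106.85874896  11.39714269
  56.42209062 -41.55747538] 0.34946663149005663 [-0.77274325  1.66052344  0.21507442] [-0.00655239 -0.01499371  0.01488337]
[276.98156615 210.95874103]
186 131
```

View pics/w1c.png

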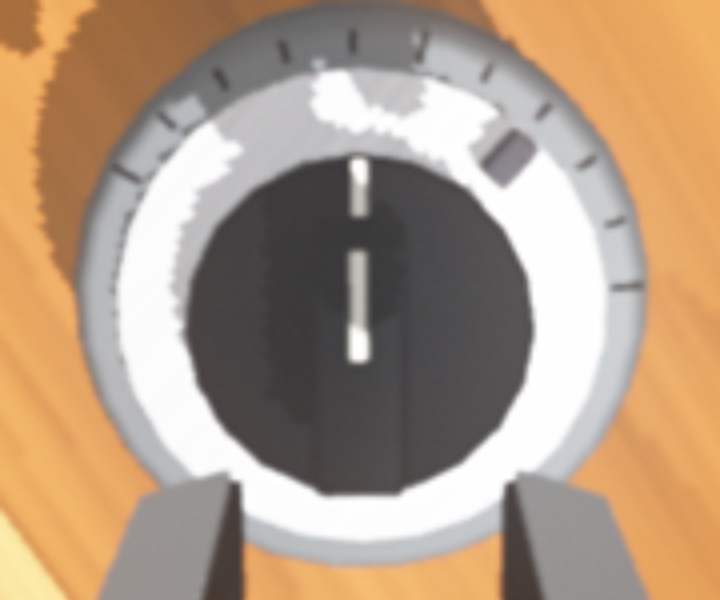

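The knob and bar are centred at about x = 358 in the crop and the pointer is straight up, so the yaw is aligned. The tab is at (508,157). Refitting the centre.

```bash
sed -e "s/^px=.*/px=lambda u:(186+u[0]\/4-.4,131+u[1]\/4-.4)/" -e "s/^tk=.*/tk=[(125,173),(166,120),(221,79),(285,51),(353,40),(420,46),(487,72),(544,110),(588,163),(617,222),(628,287)]/" -e "s/(198,208),(232,247)/(358,160),(358,214)/;s/(227,275),(290,350)/(358,250),(358,360)/;s/(311,101)/(522,140)/;s/(309,125)/(510,155)/;s/(300,320)/(361,325)/" m.py > m1.py; python3 m1.py
```

```text
circ [0.53514535 0.0132187  0.05081428] 0.00021097608708925408
[121.15010729 106.93291445  92.57764136  78.13945563  64.06155039
  50.36793453  35.62095382  21.38869965   6.84884893  -7.28062379
 -21.68648009] [-14.21719284 -14.35527309 -14.43818573 -14.07790524 -13.69361586
 -14.7469807  -14.23225418 -14.53985072 -14.12947271 -14.40585631]
skirtline 0.082 [0.54923432 0.04102068] 62.540705516870275 63.12585821959599
skirtline 0.087 [0.54965182 0.04171566] 62.54070551687016 63.021475408292275
skirtline 0.092 [0.55006932 0.04241064] 62.54070551687009 62.92224240837008
barline [0.5452454  0.03267251] [0.53690902 0.01663066] 62.54070551686998 62.562513377872314
tabouter [0.57638844 0.03063242]
tab [0.57334648 0.02920983] 0.04141307597805297 22.71435647578937
skirt [0.5358599  0.01410724 0.082     ]
skirt [0.53720299 0.01651963 0.092     ]
```

Emit:
arm_command:
  xyz:
    - [0.0021,-0.0013,0]
    - [0,0,0.01]
    - [0,0,0.01]
    - [0,0,0.01]
    - [0,0,0.01]
    - [0,0,0.008]
    - [0,0,0]
    - [0,0,0]
  twist:
    - [0,0,0]
    - [0,0,0]
    - [0,0,0]
    - [0,0,0]
    - [0,0,0]
    - [0,0,0]
    - [0,0,0]
    - [0,0,0]
  gripper: [0.65,0.65,0.65,0.65,0.65,0.65,0.65,0.65]

```text
clock: 4.2
ee_pos: [0.5342, 0.0122, 0.1107]
eef_rot: [-179.9, 0.0, 62.9]
force: [0.5, 0.2, 1.7]
width: 0.351
grasp_force: 0.0
```

```bash
python3 - <<'E'
from h import *
o=observe();print(o['ee_pos'],o['eef_rot'],o['force'],o['moment'])
save('scene','s1');im=save('wrist','w2');cv2.imwrite('pics/w2c.png',im[100:420,120:440,::-1])
E
```

```text
[0.53423372 0.01215868 0.11070914] [-1.79936204e+02  1.45814899e-02  6.29393665e+01] [0.53388144 0.17260517 1.73079668] [-0.05604834 -0.06947302 -0.01274064]
```

View pics/w2c.png

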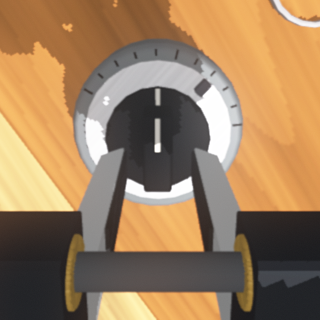

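The fingers straddle the bar, which is centred between the pads at about x = 158 in the crop. The tips are above the skirt, so now I'll feel downward.

Emit:
arm_command:
  xyz:
    - [0,0,0.0015]
    - [0,0,0.0015]
    - [0,0,0]
  twist:
    - [0,0,0]
    - [0,0,0]
    - [0,0,0]
  gripper: [0.65,0.65,0.65]

```text
clock: 4.55
ee_pos: [0.5345, 0.012, 0.1082]
eef_rot: [180.0, 0.0, 62.9]
force: [-0.6, 0.5, -0.0]
width: 0.351
grasp_force: 0.0
```

Emit:
arm_command:
  xyz:
    - [0,0,0.001]
    - [0,0,0.001]
    - [0,0,0]
  twist:
    - [0,0,0]
    - [0,0,0]
    - [0,0,0]
  gripper: [0.65,0.65,0.65]

```text
clock: 4.8
ee_pos: [0.5344, 0.012, 0.1061]
eef_rot: [-180.0, 0.0, 62.9]
force: [-0.4, -0.1, -0.9]
width: 0.352
grasp_force: 0.0
```

Emit:
arm_command:
  xyz:
    - [0,0,0.001]
    - [0,0,0.001]
    - [0,0,0]
  twist:
    - [0,0,0]
    - [0,0,0]
    - [0,0,0]
  gripper: [0.65,0.65,0.65]

```text
clock: 5.05
ee_pos: [0.5344, 0.0121, 0.104]
eef_rot: [-180.0, 0.0, 62.9]
force: [0.2, 1.1, 0.5]
width: 0.349
grasp_force: 0.0
```

Emit:
arm_command:
  xyz:
    - [0,0,0.001]
    - [0,0,0.001]
    - [0,0,0]
  twist:
    - [0,0,0]
    - [0,0,0]
    - [0,0,0]
  gripper: [0.65,0.65,0.65]

```text
clock: 5.3
ee_pos: [0.5344, 0.0121, 0.102]
eef_rot: [-180.0, 0.0, 62.9]
force: [0.2, 0.2, -0.4]
width: 0.35
grasp_force: 0.0
```

Emit:
arm_command:
  xyz:
    - [0,0,0.001]
    - [0,0,0.001]
    - [0,0,0]
  twist:
    - [0,0,0]
    - [0,0,0]
    - [0,0,0]
  gripper: [0.65,0.65,0.65]

```text
clock: 5.55
ee_pos: [0.5344, 0.0121, 0.1]
eef_rot: [-180.0, 0.0, 62.9]
force: [-0.6, 0.0, 0.9]
width: 0.353
grasp_force: 0.0
```

Emit:
arm_command:
  xyz:
    - [0,0,0.001]
    - [0,0,0.001]
    - [0,0,0]
  twist:
    - [0,0,0]
    - [0,0,0]
    - [0,0,0]
  gripper: [0.65,0.65,0.65]

```text
clock: 5.8
ee_pos: [0.5344, 0.012, 0.098]
eef_rot: [-180.0, 0.0, 62.9]
force: [0.6, 0.1, -0.8]
width: 0.349
grasp_force: 0.0
```

Emit:
arm_command:
  xyz:
    - [0,0,0.001]
    - [0,0,0.001]
    - [0,0,0]
  twist:
    - [0,0,0]
    - [0,0,0]
    - [0,0,0]
  gripper: [0.65,0.65,0.65]

```text
clock: 6.05
ee_pos: [0.5344, 0.012, 0.096]
eef_rot: [-180.0, 0.0, 62.9]
force: [-0.9, 0.6, -0.1]
width: 0.35
grasp_force: 0.0
```

Emit:
arm_command:
  xyz:
    - [0,0,0.001]
    - [0,0,0.001]
    - [0,0,0]
  twist:
    - [0,0,0]
    - [0,0,0]
    - [0,0,0]
  gripper: [0.65,0.65,0.65]

```text
clock: 6.3
ee_pos: [0.5344, 0.012, 0.094]
eef_rot: [-180.0, 0.0, 62.9]
force: [-0.5, 0.1, -0.2]
width: 0.35
grasp_force: 0.0
```

Emit:
arm_command:
  xyz:
    - [0,0,0.001]
    - [0,0,0.0005]
    - [0,0,0]
  twist:
    - [0,0,0]
    - [0,0,0]
    - [0,0,0]
  gripper: [0.65,0.65,0.65]

```text
clock: 6.55
ee_pos: [0.5344, 0.0121, 0.0926]
eef_rot: [-180.0, 0.0, 62.9]
force: [0.7, 0.5, 0.0]
width: 0.347
grasp_force: 0.0
```

Emit:
arm_command:
  xyz:
    - [0,0,0.0005]
    - [0,0,0.0005]
    - [0,0,0]
  twist:
    - [0,0,0]
    - [0,0,0]
    - [0,0,0]
  gripper: [0.65,0.65,0.65]

```text
clock: 6.8
ee_pos: [0.5345, 0.0121, 0.0916]
eef_rot: [-180.0, 0.0, 62.9]
force: [0.1, 0.0, 0.1]
width: 0.35
grasp_force: 0.0
```

Emit:
arm_command:
  xyz:
    - [0,0,0.0005]
    - [0,0,0.0005]
    - [0,0,0]
  twist:
    - [0,0,0]
    - [0,0,0]
    - [0,0,0]
  gripper: [0.65,0.65,0.65]

```text
clock: 7.05
ee_pos: [0.5344, 0.012, 0.0906]
eef_rot: [-180.0, 0.0, 62.9]
force: [0.2, -0.0, -0.2]
width: 0.351
grasp_force: 0.0
```

Emit:
arm_command:
  xyz:
    - [0,0,0.0005]
    - [0,0,0.0005]
    - [0,0,0]
  twist:
    - [0,0,0]
    - [0,0,0]
    - [0,0,0]
  gripper: [0.65,0.65,0.65]

```text
clock: 7.3
ee_pos: [0.5344, 0.0121, 0.0897]
eef_rot: [-180.0, 0.0, 62.9]
force: [0.7, 0.3, 0.3]
width: 0.352
grasp_force: 0.0
```

```bash
python3 - <<'E'
from h import *
im=save('wrist','w3')[130:380,180:380,::-1];s=save('scene','s3')[150:250,220:300,::-1]
cv2.imwrite('pics/w3c.png',np.hstack([cv2.resize(im,(400,500)),cv2.resize(s,(400,500))]))
E
```

```text
(no output)
```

View pics/w3c.png

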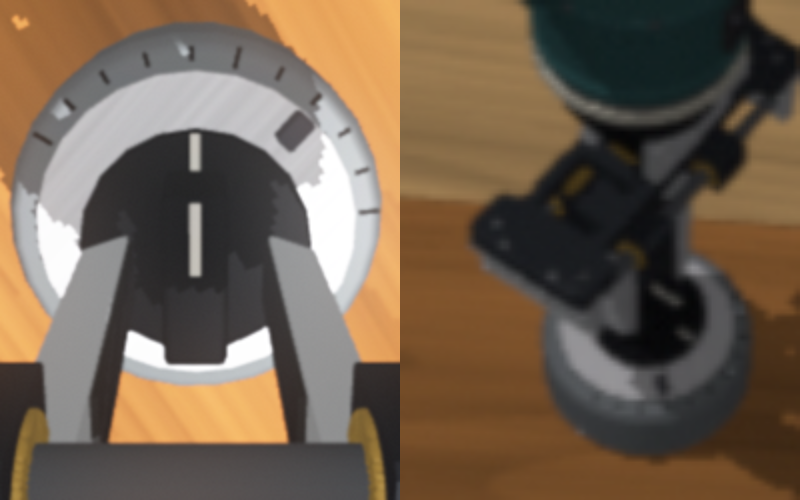

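The pads straddle the bar at the skirt's edge, with no contact yet. I'll check where the tips should project in the image.

```bash
python3 - <<'E'
from h import *
from scipy.spatial.transform import Rotation as R
o=observe();r=R.from_euler('xyz',o['eef_rot'],degrees=True).as_matrix();c=viewer.get_calibration('wrist')
f=lambda p:(2*(proj(c,p)-[180,130])).round().astype(int).tolist()
for x in(.008,-.008):
  for z in(.014,0,-.01):print(x,z,[f(o['ee_pos']+r@[x,y,z]) for y in(-.0165,.0165)])
C=np.array([.5345,.0118]);u=r[:2,0]
for z in(.075,.08,.085):print('skirt',z,f([*(C+u*.032),z]),f([*(C-u*.032),z]),'L/R',f([*(C+r[:2,1]*.032),z]),f([*(C-r[:2,1]*.032),z]))
for z in(.1,.105,.11,.115):print('barend',z,f([*(C+u*.022),z]),f([*(C-u*.022),z]))
for z in (.062,.067,.072):print('housing L/R',z,f([*(C-r[:2,1]*.056),z]),f([*(C+r[:2,1]*.056),z]))
E
```

```text
0.008 0.014 [[136, 212], [254, 213]]
0.008 0 [[131, 230], [257, 230]]
0.008 -0.01 [[128, 244], [260, 244]]
-0.008 0.014 [[137, 266], [253, 266]]
-0.008 0 [[133, 286], [256, 286]]
-0.008 -0.01 [[129, 303], [259, 303]]
skirt 0.075 [195, 129] [195, 341] L/R [308, 239] [82, 239]
skirt 0.08 [195, 133] [195, 350] L/R [311, 246] [80, 246]
skirt 0.085 [195, 137] [195, 358] L/R [313, 253] [77, 253]
barend 0.1 [195, 192] [195, 354]
barend 0.105 [195, 198] [195, 364]
barend 0.11 [195, 205] [195, 374]
barend 0.115 [194, 212] [195, 385]
housing L/R 0.062 [9, 223] [382, 224]
housing L/R 0.067 [5, 229] [386, 229]
housing L/R 0.072 [0, 235] [390, 236]
```

The view agrees with a skirt height of about 0.076, so contact is near.

Emit:
arm_command:
  xyz:
    - [0,0,0.0005]
    - [0,0,0.0005]
    - [0,0,0]
  twist:
    - [0,0,0]
    - [0,0,0]
    - [0,0,0]
  gripper: [0.65,0.65,0.65]

```text
clock: 7.65
ee_pos: [0.5344, 0.012, 0.0886]
eef_rot: [-180.0, 0.0, 62.9]
force: [-0.3, -0.2, 0.1]
width: 0.351
grasp_force: 0.0
```

Emit:
arm_command:
  xyz:
    - [0,0,0.0005]
    - [0,0,0.0005]
    - [0,0,0]
  twist:
    - [0,0,0]
    - [0,0,0]
    - [0,0,0]
  gripper: [0.65,0.65,0.65]

```text
clock: 7.9
ee_pos: [0.5344, 0.0121, 0.0876]
eef_rot: [-180.0, 0.0, 62.9]
force: [0.1, -0.4, -0.1]
width: 0.351
grasp_force: 0.0
```

```bash
python3 -c "
from rig import *
print(robot.tips_ahead)"
```

```text
0.014
```

Emit:
arm_command:
  xyz:
    - [0,0,0.0005]
    - [0,0,0.0005]
    - [0,0,0]
  twist:
    - [0,0,0]
    - [0,0,0]
    - [0,0,0]
  gripper: [0.65,0.65,0.65]

```text
clock: 8.15
ee_pos: [0.5344, 0.0121, 0.0867]
eef_rot: [-180.0, 0.0, 62.9]
force: [-0.2, -0.7, -0.3]
width: 0.348
grasp_force: 0.0
```

Emit:
arm_command:
  xyz:
    - [0,0,0.0005]
    - [0,0,0.0005]
    - [0,0,0]
  twist:
    - [0,0,0]
    - [0,0,0]
    - [0,0,0]
  gripper: [0.65,0.65,0.65]

```text
clock: 8.4
ee_pos: [0.5344, 0.0121, 0.0856]
eef_rot: [-180.0, 0.0, 62.9]
force: [-0.8, -0.7, -0.6]
width: 0.351
grasp_force: 0.0
```

Emit:
arm_command:
  xyz:
    - [0,0,0.0005]
    - [0,0,0.0005]
    - [0,0,0]
  twist:
    - [0,0,0]
    - [0,0,0]
    - [0,0,0]
  gripper: [0.65,0.65,0.65]

```text
clock: 8.65
ee_pos: [0.5345, 0.012, 0.0846]
eef_rot: [-180.0, 0.0, 62.9]
force: [-0.5, 0.2, 0.4]
width: 0.347
grasp_force: 0.0
```

Emit:
arm_command:
  xyz:
    - [0,0,0.0005]
    - [0,0,0.0005]
    - [0,0,0]
  twist:
    - [0,0,0]
    - [0,0,0]
    - [0,0,0]
  gripper: [0.65,0.65,0.65]

```text
clock: 8.9
ee_pos: [0.5345, 0.0121, 0.0836]
eef_rot: [-180.0, 0.0, 62.9]
force: [-0.4, -0.1, -0.4]
width: 0.35
grasp_force: 0.0
```

Emit:
arm_command:
  xyz:
    - [0,0,0.0005]
    - [0,0,0.0005]
    - [0,0,0]
  twist:
    - [0,0,0]
    - [0,0,0]
    - [0,0,0]
  gripper: [0.65,0.65,0.65]

```text
clock: 9.15
ee_pos: [0.5345, 0.0121, 0.0827]
eef_rot: [-180.0, 0.0, 62.9]
force: [0.4, -0.4, -1.2]
width: 0.351
grasp_force: 0.0
```

Emit:
arm_command:
  xyz:
    - [0,0,0.0005]
    - [0,0,0.0005]
    - [0,0,0]
  twist:
    - [0,0,0]
    - [0,0,0]
    - [0,0,0]
  gripper: [0.65,0.65,0.65]

```text
clock: 9.4
ee_pos: [0.5344, 0.0121, 0.0816]
eef_rot: [-180.0, 0.0, 62.9]
force: [0.0, -0.4, -0.4]
width: 0.349
grasp_force: 0.0
```

Emit:
arm_command:
  xyz:
    - [0,0,0.0005]
    - [0,0,0.0005]
    - [0,0,0]
  twist:
    - [0,0,0]
    - [0,0,0]
    - [0,0,0]
  gripper: [0.65,0.65,0.65]

```text
clock: 9.65
ee_pos: [0.5345, 0.012, 0.0807]
eef_rot: [-180.0, 0.0, 62.9]
force: [0.1, 0.3, 0.7]
width: 0.349
grasp_force: 0.0
```

```bash
python3 - <<'E'
from h import *
im=save('wrist','w4')[130:380,180:380,::-1];s=save('scene','s4')[150:250,220:300,::-1]
cv2.imwrite('pics/w4c.png',np.hstack([cv2.resize(im,(400,500)),cv2.resize(s,(400,500),interpolation=cv2.INTER_CUBIC)]))
E
```

```text
(no output)
```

View pics/w4c.png

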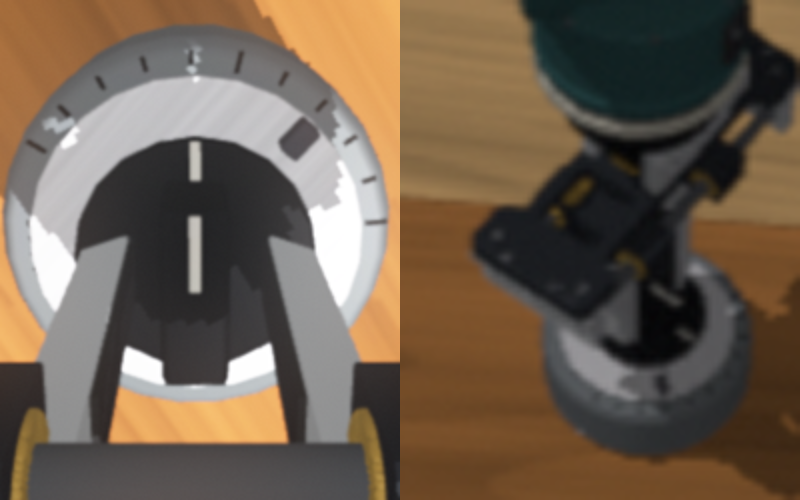

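The view is unchanged: fingers beside the bar and no touch. The visible finger ends look higher than the nominal tip, so I'll keep feeling down.

Emit:
arm_command:
  xyz:
    - [0,0,0.0005]
    - [0,0,0.0005]
    - [0,0,0.0005]
    - [0,0,0]
  twist:
    - [0,0,0]
    - [0,0,0]
    - [0,0,0]
    - [0,0,0]
  gripper: [0.65,0.65,0.65,0.65]

```text
clock: 10.08
ee_pos: [0.5344, 0.0121, 0.0791]
eef_rot: [-180.0, 0.0, 62.9]
force: [0.4, -0.0, 0.8]
width: 0.353
grasp_force: 0.0
```

Emit:
arm_command:
  xyz:
    - [0,0,0.0005]
    - [0,0,0.0005]
    - [0,0,0.0005]
    - [0,0,0]
  twist:
    - [0,0,0]
    - [0,0,0]
    - [0,0,0]
    - [0,0,0]
  gripper: [0.65,0.65,0.65,0.65]

```text
clock: 10.42
ee_pos: [0.5344, 0.0121, 0.0776]
eef_rot: [-180.0, 0.0, 62.9]
force: [0.4, -0.5, -1.0]
width: 0.353
grasp_force: 0.0
```

Emit:
arm_command:
  xyz:
    - [0,0,0.0005]
    - [0,0,0.0005]
    - [0,0,0.0005]
    - [0,0,0]
  twist:
    - [0,0,0]
    - [0,0,0]
    - [0,0,0]
    - [0,0,0]
  gripper: [0.65,0.65,0.65,0.65]

```text
clock: 10.75
ee_pos: [0.5347, 0.0121, 0.077]
eef_rot: [180.0, 0.0, 62.9]
force: [-6.0, -0.4, 16.1]
width: 0.351
grasp_force: 8.4
```

Contact at TCP z ≈ 0.077, with a stiffness of about 18 N/mm. I'll back off slightly, close on the bar, then read the force.

Emit:
arm_command:
  xyz:
    - [0,0,-0.0008]
    - [0,0,0]
    - [0,0,0]
    - [0,0,0]
    - [0,0,0]
    - [0,0,0]
    - [0,0,0]
    - [0,0,0]
  twist:
    - [0,0,0]
    - [0,0,0]
    - [0,0,0]
    - [0,0,0]
    - [0,0,0]
    - [0,0,0]
    - [0,0,0]
    - [0,0,0]
  gripper: [0.65,0.7,0.75,0.8,0.85,0.9,0.9,0.9]
  squeeze: 30

```text
clock: 11.42
ee_pos: [0.5342, 0.0124, 0.0772]
eef_rot: [-180.0, 0.0, 63.0]
force: [-4.6, 2.2, 9.8]
width: 0.166
grasp_force: 32.7
```

Emit:
arm_command:
  xyz:
    - [0,-0.0003,0.0003]
    - [0,0,0]
    - [0,0,0]
    - [0,0,0]
    - [0,0,0]
  twist:
    - [0,0,0]
    - [0,0,4]
    - [0,0,4]
    - [0,0,4]
    - [0,0,0]
  gripper: [0.9,0.9,0.9,0.9,0.9]

```text
clock: 11.83
ee_pos: [0.5339, 0.0127, 0.0771]
eef_rot: [-180.0, 0.0, 50.7]
force: [-7.1, 2.4, 14.2]
width: 0.165
grasp_force: 33.2
```

```bash
cat > st.py <<'E'
from rig import *
o=observe();print(o['ee_pos'],o['eef_rot'],o['q'][6],o['width'],o['grasp_force'],o['force'],o['moment'])
E
python3 st.py
```

```text
[0.53391254 0.01268646 0.07712756] [-1.79974336e+02  1.71900255e-02  5.06982287e+01] -56.23325306320859 0.16540225453580723 33.16953988731257 [-7.09557139  2.41982078 14.15090143] [0.40807968 1.65724575 0.15385537]
```

Emit:
arm_command:
  xyz:
    - [-0.0001,-0.0004,0]
    - [0,0,0]
    - [0,0,0]
    - [0,0,0]
    - [0,0,0]
    - [0,0,0]
    - [0,0,0]
    - [0,0,0]
  twist:
    - [0,0,0]
    - [0,0,5]
    - [0,0,5]
    - [0,0,5]
    - [0,0,5]
    - [0,0,5]
    - [0,0,5]
    - [0,0,0]
  gripper: [0.9,0.9,0.9,0.9,0.9,0.9,0.9,0.9]

```text
clock: 12.5
ee_pos: [0.534, 0.013, 0.0771]
eef_rot: [-180.0, -0.0, 20.6]
force: [-3.1, 3.0, 11.4]
width: 0.17
grasp_force: 33.1
```

```bash
python3 st.py; python3 - <<'E'
from h import *
# unwrap rim of housing around ring plane: compare with w0 view for housing rotation via ticks
im=save('wrist','w5');print([ (r['point'],r['conf']) for r in boxes_of('wrist','ring_tab')])
c=viewer.get_calibration('wrist')
for r in boxes_of('wrist','ring_tab')[:1]:
  p=ray(c,r['point'],.074)[:2]-[.5345,.012];print(p,np.degrees(np.arctan2(p[1],p[0])),np.hypot(*p))
E
```

```text
[0.53399296 0.01296718 0.07714182] [-1.79990299e+02 -2.59398352e-02  2.06285310e+01] -82.89884169942816 0.17024699350440037 33.10336506343447 [-3.07125692  2.98188653 11.38241683] [0.52183083 0.84970351 0.097003  ]
[([283.7, 199.8], 0.93)]
[0.03086934 0.00920322] 16.601142077207424 0.03221204139800905
```

```bash
cat > rim.py <<'E'
from h import *
import sys
# tick pattern on rim: sample darkness profile vs world angle, fit offset of 11-tick comb + centre
def fit(im,c,guess=(.5345,.012),z=.064,yaw=0,span=75):
    g=cv2.cvtColor(im,cv2.COLOR_RGB2GRAY).astype(np.float32)
    g=cv2.morphologyEx(g,cv2.MORPH_BLACKHAT,np.ones((7,7)))
    rr=np.arange(.0475,.0515,.0005);k=np.radians(-np.arange(11)*.25*180/np.pi)
    best=(-1,)
    for dx in np.arange(-.004,.0041,.001):
     for dy in np.arange(-.004,.0041,.001):
      a=np.radians(np.arange(-60,180,.5));A,Rr=np.meshgrid(a,rr)
      P=np.stack([guess[0]+dx+Rr*np.cos(A),guess[1]+dy+Rr*np.sin(A),0*A+z],-1).reshape(-1,3)
      T=np.array(c['T']);q=(P-T[:3,3])@T[:3,:3]
      u=(c['cx']+c['fx']*q[:,0]/-q[:,2]).reshape(A.shape).astype(np.float32);v=(c['cy']-c['fy']*q[:,1]/-q[:,2]).reshape(A.shape).astype(np.float32)
      pr=np.minimum(cv2.remap(g,u,v,1),40).mean(0);pr[np.abs(np.degrees(a)-yaw)>span]=0
      for o in np.arange(105,140,.5):
        s=np.interp(np.radians(o)+k,a,pr).sum()
        if s>best[0]:best=(s,o,guess[0]+dx,guess[1]+dy)
    return best
E
python3 - <<'E'
from rim import *
import pickle
c=viewer.get_calibration('wrist');o=observe()
T=np.array(c['T'])
from scipy.spatial.transform import Rotation as R
r=R.from_euler('xyz',o['eef_rot'],degrees=True).as_matrix()
M=np.eye(4);M[:3,:3]=r;M[:3,3]=o['ee_pos'];H=np.linalg.inv(M)@T
def calib(pos,yaw):
    M=np.eye(4);M[:3,:3]=R.from_euler('xyz',[180,0,yaw],degrees=True).as_matrix();M[:3,3]=pos;return dict(c,T=M@H)
rd=lambda n:cv2.imread(f'pics/{n}.png')[:,:,::-1].copy()
for n,p,y in(('w0',[.5313,.0131,.1991],24.1),('w1',[.53474,.00928,.15917],62.7),('w3',[.5344,.0121,.0897],62.9),('w4',[.5345,.012,.0807],62.9),('w5',o['ee_pos'],o['eef_rot'][2])):
    print(n,[fit(rd(n),calib(p,y),z=z,yaw=y,span=100) for z in(.06,.065)])
E
```

```text
w0 [(np.float64(279.2968353633203), np.float64(121.5), np.float64(0.5335), np.float64(0.013000000000000001)), (np.float64(336.3153662646322), np.float64(121.5), np.float64(0.5345), np.float64(0.013000000000000001))]
w1 [(np.float64(253.84825037183265), np.float64(122.0), np.float64(0.5355), np.float64(0.012)), (np.float64(320.186516106254), np.float64(122.0), np.float64(0.5355), np.float64(0.013000000000000001))]
w3 [(np.float64(196.82015185139448), np.float64(121.5), np.float64(0.5345), np.float64(0.012)), (np.float64(314.60506160474574), np.float64(121.5), np.float64(0.5355), np.float64(0.013000000000000001))]
w4 [(np.float64(200.47584503892173), np.float64(122.0), np.float64(0.5355), np.float64(0.011)), (np.float64(311.9898427153773), np.float64(121.5), np.float64(0.5355), np.float64(0.013000000000000001))]
w5 [(np.float64(219.2121716965907), np.float64(120.5), np.float64(0.5335), np.float64(0.012)), (np.float64(318.8668842999148), np.float64(120.0), np.float64(0.5345), np.float64(0.013000000000000001))]
```

The timer is holding: its dial offset moved at most 1.5° and its centre at most 1 mm. I'll press slightly more and carry on.

Emit:
arm_command:
  xyz:
    - [0,0,0.0003]
    - [0,0,0]
    - [0,0,0]
    - [0,0,0]
    - [0,0,0]
    - [0,0,0]
    - [0,0,0]
    - [0,0,0]
    - [0,0,0]
  twist:
    - [0,0,0]
    - [0,0,5]
    - [0,0,5]
    - [0,0,5]
    - [0,0,5]
    - [0,0,5]
    - [0,0,5]
    - [0,0,5]
    - [0,0,0]
  gripper: [0.9,0.9,0.9,0.9,0.9,0.9,0.9,0.9,0.9]

```text
clock: 13.4
ee_pos: [0.5342, 0.0136, 0.0771]
eef_rot: [-179.9, -0.0, -14.3]
force: [-3.2, 5.7, 13.9]
width: 0.169
grasp_force: 33.3
```

```bash
python3 st.py
```

```text
[0.53420125 0.01362637 0.07709284] [-1.79931682e+02 -3.20297594e-02 -1.43438851e+01] -114.03360561289082 0.1689066246543843 33.282157166831894 [-3.15651248  5.74872988 13.9319154 ] [1.56621279 1.05607755 0.05075385]
```

Emit:
arm_command:
  xyz:
    - [-0.0002,-0.0003,0]
    - [0,0,0]
    - [0,0,0]
  twist:
    - [0,0,2]
    - [0,0,2]
    - [0,0,1]
  gripper: [0.9,0.9,0.9]

```text
clock: 13.65
ee_pos: [0.5342, 0.0138, 0.0771]
eef_rot: [-179.9, -0.0, -19.1]
force: [-2.9, 5.4, 13.6]
width: 0.172
grasp_force: 33.3
```

```bash
python3 st.py
```

```text
[0.53421654 0.01379769 0.07710965] [-1.79928559e+02 -3.92784170e-02 -1.91175168e+01] -118.31569546051996 0.1722338485281278 33.33219202278997 [-2.91937375  5.36430647 13.58996652] [1.34899467 0.76981962 0.20551182]
```

Emit:
arm_command:
  xyz:
    - [0,0,0]
    - [0,0,0]
  twist:
    - [0,0,1]
    - [0,0,0.5]
  gripper: [0.9,0.9]

```text
clock: 13.82
ee_pos: [0.5342, 0.0138, 0.0771]
eef_rot: [-179.9, -0.0, -20.6]
force: [-1.6, 5.8, 14.0]
width: 0.169
grasp_force: 33.3
```

```bash
python3 st.py
```

```text
[0.53422031 0.01382209 0.07709957] [-1.79926643e+02 -3.65588013e-02 -2.05568975e+01] -119.5987960959974 0.16895483671975797 33.32889643657836 [-1.6142696   5.77821329 13.96083922] [1.38293223 0.67692884 0.27218498]
```

Emit:
arm_command:
  xyz:
    - [0,0,0]
  twist:
    - [0,0,0.7]
  gripper: [0.9]

```text
clock: 13.9
ee_pos: [0.5342, 0.0138, 0.0771]
eef_rot: [-179.9, -0.0, -21.2]
force: [-2.3, 5.5, 13.9]
width: 0.173
grasp_force: 33.3
```

```bash
python3 st.py
```

```text
[0.534216   0.01383822 0.0771017 ] [-1.79924147e+02 -3.54647389e-02 -2.12207196e+01] -120.18974999660246 0.17287201389859425 33.327943376643816 [-2.27990284  5.50029461 13.90266082] [1.37760838 0.64171753 0.16755797]
```

Emit:
arm_command:
  xyz:
    - [0,0,0]
  twist:
    - [0,0,0.7]
  gripper: [0.9]

```text
clock: 13.98
ee_pos: [0.5342, 0.0138, 0.0771]
eef_rot: [-179.9, -0.0, -21.9]
force: [-2.7, 4.8, 13.0]
width: 0.168
grasp_force: 33.3
```

```bash
python3 st.py;python3 - <<'E'
from rim import *
im=save('wrist','w6');c=viewer.get_calibration('wrist')
print(fit(im,c,z=.065,yaw=-20,span=100),fit(im,c,z=.06,yaw=-20,span=100))
E
```

```text
[0.53424068 0.01384218 0.07709326] [-1.79922897e+02 -3.54114443e-02 -2.19268311e+01] -120.81962878732348 0.16760866424009435 33.32544006712851 [-2.72511305  4.84105169 13.02814237] [1.48444618 0.73276553 0.17909287]
(np.float64(260.2004851048241), np.float64(119.0), np.float64(0.5355), np.float64(0.014)) (np.float64(195.6581824670913), np.float64(105.5), np.float64(0.5345), np.float64(0.014))
```

Emit:
arm_command:
  xyz:
    - [0,0,0]
  twist:
    - [0,0,1]
  gripper: [0.9]

```text
clock: 14.12
ee_pos: [0.5342, 0.0139, 0.0771]
eef_rot: [-179.9, -0.0, -22.9]
force: [-2.2, 6.3, 13.5]
width: 0.169
grasp_force: 33.3
```

```bash
python3 st.py
```

```text
[0.53424144 0.01388956 0.07708686] [-1.79917542e+02 -3.35982268e-02 -2.28907217e+01] -121.67797940330487 0.16921105103585454 33.32548134756507 [-2.17670596  6.25942686 13.48904898] [1.47856556 0.71633805 0.24463976]
```

Emit:
arm_command:
  xyz:
    - [0,0,0]
  twist:
    - [0,0,1]
  gripper: [0.9]

```text
clock: 14.2
ee_pos: [0.5342, 0.0139, 0.0771]
eef_rot: [-179.9, -0.0, -23.9]
force: [-2.0, 5.8, 14.5]
width: 0.164
grasp_force: 33.3
```

```bash
python3 st.py
```

```text
[0.53422222 0.01389746 0.07708765] [-1.79918829e+02 -3.02550635e-02 -2.39348522e+01] -122.61124433396859 0.16387489610439138 33.320020929240854 [-1.99822261  5.79000399 14.50148427] [1.48888977 0.73731974 0.25928853]
```

Emit:
arm_command:
  xyz:
    - [0,0,0.0002]
  twist:
    - [0,0,1]
  gripper: [0.9]

```text
clock: 14.28
ee_pos: [0.5343, 0.0139, 0.077]
eef_rot: [-179.9, -0.0, -24.9]
force: [-4.4, 5.7, 19.3]
width: 0.17
grasp_force: 34.7
```

```bash
python3 st.py
```

```text
[0.53432779 0.01392393 0.07704135] [-1.79912972e+02 -3.83752953e-02 -2.49375514e+01] -123.50754715411756 0.16974903547327844 34.7026021280908 [-4.36804339  5.74673025 19.34073778] [1.47093772 1.23869569 0.45040829]
```

Emit:
arm_command:
  xyz:
    - [0,0,0]
  twist:
    - [0,0,0.7]
  gripper: [0.9]

```text
clock: 14.37
ee_pos: [0.5344, 0.0137, 0.0771]
eef_rot: [-179.9, -0.1, -25.6]
force: [-1.1, 4.0, 14.5]
width: 0.168
grasp_force: 33.9
```

```bash
python3 st.py;python3 - <<'E'
from rim import *
im=save('wrist','w7');c=viewer.get_calibration('wrist')
for y,s in((-20,100),(20,80)):print(fit(im,c,z=.065,yaw=y,span=s),fit(im,c,z=.067,yaw=y,span=s))
E
```

```text
[0.53444128 0.01367552 0.07706179] [-1.79922389e+02 -5.78633751e-02 -2.56470424e+01] -124.13582087355087 0.16770399741921974 33.923047009448055 [-1.05130523  4.02043434 14.53461528] [0.98777644 0.49003992 0.28496325]
(np.float64(249.8877290688842), np.float64(117.5), np.float64(0.5355), np.float64(0.014)) (np.float64(281.2231216545363), np.float64(118.0), np.float64(0.5365), np.float64(0.013000000000000001))
(np.float64(266.259023173134), np.float64(118.5), np.float64(0.5355), np.float64(0.013000000000000001)) (np.float64(300.59922803044367), np.float64(118.5), np.float64(0.5365), np.float64(0.013000000000000001))
```

The moment spiked to 0.45 N m at yaw -25°, matching the stop expected from the dial at about -25°, so the stop is reached. I'll recompute the tab's angle relative to the dial with the corrected heights.

```bash
for f in m m1; do sed -e 's/\.069)/.064)/g;s/,\.08)/,.075)/g;s/,\.113)/,.102)/' -e "s/^c=.*/import cal;c=cal.get('$f')/" $f.py > n$f.py; done
cat > cal.py <<'E'
from h import *
from scipy.spatial.transform import Rotation as R
def rt(p,e):
    M=np.eye(4);M[:3,:3]=R.from_euler('xyz',e,degrees=True).as_matrix();M[:3,3]=p;return M
def get(f):
    c=viewer.get_calibration('wrist');o=observe();H=np.linalg.inv(rt(o['ee_pos'],o['eef_rot']))@c['T']
    p,y={'m':([.5313,.01309,.1991],24.1),'m1':([.53474,.00928,.15917],62.71)}[f];return dict(c,T=rt(p,[180,0,y])@H)
E
python3 nm.py; python3 nm1.py
```

```text
circ [0.53496575 0.0136142  0.05088553] 0.0006512059303747375
[122.31609849 107.69022844  93.37952582  78.67731285  64.43960728
  49.83696702  35.39716293  20.96505286   6.53641384  -7.82372326
 -22.32481775] [-14.62587005 -14.31070262 -14.70221297 -14.23770557 -14.60264026
 -14.4398041  -14.43211007 -14.42863902 -14.3601371  -14.50109449]
skirtline 0.082 [0.54956542 0.04244413] 64.39861236737607 63.14203537981414
skirtline 0.087 [0.55045759 0.04248061] 64.39861236737622 61.77871555310141
skirtline 0.092 [0.55134976 0.04251709] 64.39861236737636 60.45265380982641
barline [0.54352965 0.03246741] [0.5349152  0.01544111] 63.16288885212116 65.57050284236436
tabouter [0.57781435 0.03005427]
tab [0.57323902 0.02843916] 0.04104414921873688 21.1736285137068
skirt [0.53674514 0.01410027 0.082     ]
skirt [0.53895286 0.01510928 0.092     ]
circ [0.53479235 0.01318828 0.05168138] 0.00021399616151838996
[121.18240687 106.96381311  92.60912492  78.17305602  64.09789172
  50.40659686  35.66068674  21.42743148   6.88429571  -7.25003569
 -21.66166993] [-14.21859376 -14.35468819 -14.4360689  -14.0751643  -13.69129486
 -14.74591012 -14.23325526 -14.54313577 -14.1343314  -14.41163424]
skirtline 0.082 [0.54950885 0.04216233] 62.5757508668124 63.07306159927524
skirtline 0.087 [0.54992783 0.0428641 ] 62.5757508668124 62.977160770914296
skirtline 0.092 [0.55034681 0.04356586] 62.57575086681234 62.885843151679744
barline [0.54431068 0.03172166] [0.53559672 0.01492812] 62.5757508668129 62.81596135360153
tabouter [0.57673356 0.03090744]
tab [0.57363864 0.02945717] 0.04211545570927186 22.72401467589344
skirt [0.5361615  0.01526234 0.082     ]
skirt [0.53750721 0.01768919 0.092     ]
```

Emit:
arm_command:
  xyz:
    - [0,0,0]
    - [0,0,0]
    - [0,0,0]
    - [0,0,0]
    - [0,0,0]
    - [0,0,0]
    - [0,0,0]
    - [0,0,0]
    - [0,0,0]
    - [0,0,0]
    - [0,0,0]
  twist:
    - [0,0,-2]
    - [0,0,-4]
    - [0,0,-5]
    - [0,0,-5]
    - [0,0,-5]
    - [0,0,-5]
    - [0,0,-5]
    - [0,0,-5]
    - [0,0,-4]
    - [0,0,-2]
    - [0,0,0]
  gripper: [0.9,0.9,0.9,0.9,0.9,0.9,0.9,0.9,0.9,0.9,0.9]

```text
clock: 15.33
ee_pos: [0.5344, 0.0126, 0.0771]
eef_rot: [180.0, -0.1, 16.5]
force: [-2.7, -0.5, 16.2]
width: 0.166
grasp_force: 34.1
```

```bash
python3 st.py;python3 - <<'E'
from rim import *
im=save('wrist','w8');c=viewer.get_calibration('wrist')
for y,s in((20,100),(50,80)):print(fit(im,c,z=.064,yaw=y,span=s))
o=observe()
# pointer & tab pixels in tool-aligned image
for n in('ring_tab','knob_axis'):print(n,[(r['point'],round(r['conf'],2)) for r in boxes_of('wrist',n)])
hsv=cv2.cvtColor(im,cv2.COLOR_RGB2HSV)
for r in masks_of('wrist','ring_tab')[:1]:
  v,u=np.nonzero(r['region']);print(u.min(),u.max(),v.min(),v.max(),len(u),r['conf'])
x,y=proj(c,(.5345,.0135,.076)).astype(int);print(x,y);cv2.imwrite('pics/w8c.png',cv2.resize(im[y-75:y+25,x-60:x+60,::-1],(720,600),interpolation=cv2.INTER_CUBIC))
E
```

```text
[0.53444998 0.01263475 0.07706833] [ 1.79981152e+02 -8.01990545e-02  1.64693094e+01] -86.59595172005672 0.16596122360420118 34.10097311687423 [-2.70195751 -0.51329622 16.20398462] [-0.11609661  0.69518696 -0.12089479]
(np.float64(295.4130398842725), np.float64(118.5), np.float64(0.5355), np.float64(0.012))
(np.float64(295.4130398842725), np.float64(118.5), np.float64(0.5355), np.float64(0.012))
ring_tab [([279.6, 200.4], 0.97)]
knob_axis [([277.8, 248.0], 0.72)]
195 362 169 324 8182 0.64
275 259
```

View pics/w8c.png

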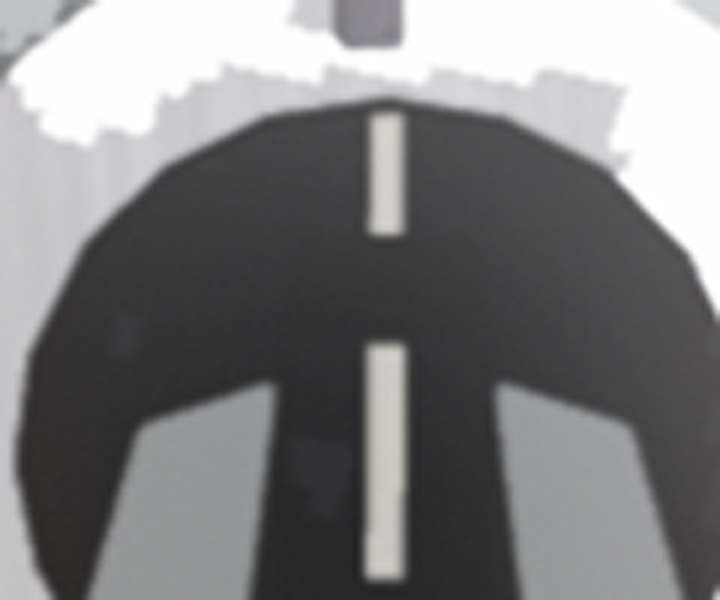

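The pointer line is at x ≈ 387 in the crop and the tab's centre at x ≈ 369. That leaves the pointer about 2.5° clockwise of the tab, which matches the dial calculation. I'll turn back another 2.5°.

Emit:
arm_command:
  xyz:
    - [0,0,0]
    - [0,0,0]
    - [0,0,0]
  twist:
    - [0,0,-1.5]
    - [0,0,-1]
    - [0,0,0]
  gripper: [0.9,0.9,0.9]

```text
clock: 15.78
ee_pos: [0.5345, 0.0126, 0.0771]
eef_rot: [180.0, -0.1, 18.9]
force: [-1.7, -1.3, 14.9]
width: 0.169
grasp_force: 34.1
```

```bash
cat > tabptr.py <<'E'
from rim import *
def run(name):
    im=save('wrist',name);c=viewer.get_calibration('wrist')
    print(fit(im,c,z=.064,yaw=20,span=100))
    g=cv2.cvtColor(im,cv2.COLOR_RGB2GRAY).astype(int)
    x,y=proj(c,(.5345,.0135,.076)).astype(int)
    for v in range(y-86,y-14,4):
        row=g[v,x-22:x+28];print(v,' '.join(f'{k:3d}' for k in row[::1]))
    print('x0',x-22)
E
python3 st.py; python3 -c "
import tabptr;tabptr.run('w9')"
```

```text
[0.53449064 0.01263681 0.0770716 ] [ 1.79968022e+02 -8.06485069e-02  1.88891405e+01] -84.45325244790313 0.1686008555369098 34.10289737308631 [-1.72559987 -1.25551445 14.93779939] [-0.25598379  0.64023166 -0.13200214]
(np.float64(294.8749340398147), np.float64(119.0), np.float64(0.5355), np.float64(0.012))
173 202 231 244 250 253 254 254 254 254 255 255 255 245 222 210 208 206 205 206 207 197 149 110 106 111 112 113 112 111 111 105 115 194 254 255 255 254 255 255 255 255 255 255 255 255 255 255 255 254 250
177 254 254 254 254 254 254 254 254 254 254 254 254 254 255 254 239 213 205 206 204 180 140 125 130 135 135 137 139 138 131 136 138 190 254 255 254 254 254 254 254 254 255 255 255 254 254 254 254 254 254
181 254 254 254 254 254 254 254 254 254 254 254 254 255 254 239 213 205 205 206 204 181 140 125 132 135 138 138 139 141 142 141 146 208 255 255 254 254 254 254 254 254 255 255 254 254 254 254 254 254 254
185 254 254 254 254 254 254 254 254 254 254 254 254 247 227 211 206 205 205 205 203 181 139 126 133 135 137 138 139 140 141 142 146 206 255 255 254 254 254 254 254 254 255 255 254 2
[... 2185 characters left out ...]
6  55  57  58  57  57  56  57  59  59  61  59  60  62  63  63  64  66  66  67  67
233  51  51  50  50  51  50  51  51  51  48  49  49  49  49  50  50  49  49  50  50  50  51  50  50  51  51  52  52  52  52  53  54  54  55  56  55  55  55  56  57  58  59  59  60  62  61  63  63  64  64
237  50  50  50  48  49  49  50  49  48  46  47  47  48  47  48  46  49  48  48  48  49  48  49  49  49  50  50  50  50  50  51  51  53  53  53  53  54  55  55  54  56  56  57  59  60  61  61  62  62  63
241  48  48  48  47  47  47  47  47  45  46  46  47  48  46  48  47  48  47  48  49  48  46  53  83 119 132 134 135 126  89  56  50  51  53  52  52  54  53  54  54  55  56  57  55  57  58  58  60  62  61
x0 253
```

The pointer's centre (26.1) and the tab's centre (26.1) now coincide to within about 0.2 px. I'll ease the press, release, and rise.

Emit:
arm_command:
  xyz:
    - [0,0,-0.0005]
    - [0,0,0]
    - [0,0,0]
    - [0,0,0]
    - [0,0,0]
    - [0,0,0]
    - [0,0,0]
  twist:
    - [0,0,0]
    - [0,0,0]
    - [0,0,0]
    - [0,0,0]
    - [0,0,0]
    - [0,0,0]
    - [0,0,0]
  gripper: [0.9,0.8,0.75,0.7,0.68,0.68,0.68]

```text
clock: 16.42
ee_pos: [0.5342, 0.0128, 0.0771]
eef_rot: [180.0, -0.1, 18.8]
force: [0.4, 0.7, 8.4]
width: 0.322
grasp_force: 4.3
```

Emit:
arm_command:
  xyz:
    - [0,0,-0.002]
    - [0,0,-0.004]
    - [0,0,-0.01]
    - [0,0,-0.015]
    - [0,0,-0.02]
    - [0,0,-0.02]
    - [0,0,-0.02]
    - [0,0,0]
    - [0,0,0]
  twist:
    - [0,0,0]
    - [0,0,0]
    - [0,0,0]
    - [0,0,0]
    - [0,0,0]
    - [0,0,0]
    - [0,0,0]
    - [0,0,0]
    - [0,0,0]
  gripper: [0.68,0.68,0.68,0.68,0.68,0.68,0.68,0.68,0.68]

```text
clock: 17.17
ee_pos: [0.5342, 0.0127, 0.1691]
eef_rot: [180.0, -0.1, 18.8]
force: [0.5, -0.7, -1.3]
width: 0.321
grasp_force: 0.0
```

```bash
python3 st.py; python3 - <<'E'
from rim import *
im=save('wrist','w10');c=viewer.get_calibration('wrist')
f=fit(im,c,z=.064,yaw=20,span=100);print(f)
g=cv2.cvtColor(im,cv2.COLOR_RGB2GRAY)
C=f[2:4]
def prof(r,z):
    a=np.arange(8,30,.75);return [int(g[tuple(np.round(proj(c,[C[0]+r*np.cos(t),C[1]+r*np.sin(t),z])).astype(int)[::-1])]) for t in np.radians(a)]
print(np.arange(8,30,.75).tolist())
for r,z in((.039,.075),(.042,.075),(.03,.077),(.027,.077),(.024,.077)):print(r,prof(r,z))
E
```

```text
[0.53422816 0.01271637 0.16908784] [ 1.79956796e+02 -1.10724910e-01  1.88363075e+01] -81.75982998706465 0.320788175099298 0.0 [ 0.46350254 -0.68979347 -1.31879244] [-0.02816581  0.03327347 -0.00819088]
(np.float64(334.27497628426636), np.float64(119.5), np.float64(0.5355), np.float64(0.012))
[8.0, 8.75, 9.5, 10.25, 11.0, 11.75, 12.5, 13.25, 14.0, 14.75, 15.5, 16.25, 17.0, 17.75, 18.5, 19.25, 20.0, 20.75, 21.5, 22.25, 23.0, 23.75, 24.5, 25.25, 26.0, 26.75, 27.5, 28.25, 29.0, 29.75]
0.039 [254, 254, 254, 254, 254, 254, 254, 253, 253, 235, 161, 134, 134, 134, 132, 132, 130, 128, 128, 125, 148, 148, 188, 196, 196, 193, 203, 234, 234, 252]
0.042 [254, 254, 254, 254, 254, 254, 254, 254, 253, 235, 161, 161, 132, 129, 130, 130, 129, 126, 125, 125, 148, 189, 196, 195, 203, 237, 237, 254, 254, 253]
0.03 [77, 75, 75, 75, 75, 75, 75, 73, 73, 89, 165, 165, 243, 243, 255, 255, 253, 253, 219, 219, 119, 119, 70, 70, 69, 69, 71, 71, 71, 73]
0.027 [80, 79, 79, 79, 78, 78, 76, 76, 92, 92, 177, 177, 248, 248, 255, 255, 254, 254, 230, 230, 125, 125, 72, 72, 72, 73, 73, 74, 74, 74]
0.024 [77, 77, 77, 77, 75, 75, 75, 92, 92, 177, 177, 177, 248, 248, 255, 255, 254, 254, 254, 230, 230, 123, 123, 71, 71, 71, 73, 73, 74, 74]
```

After release the pointer centre is at about 19.2° and the tab at about 19.4°, so they're aligned. The timer has turned only about 2° and not slid. Handing in.

```bash
python3 -c "
from rig import *
print(robot.hand_in())"
```

```text
the job is handed in; nothing more can be done
None
```

I wound the timer's knob clockwise to its stop, turned it back until the pointer lined up with the ring's tab to within about 0.4°, released it and handed the job in; the highest push I read was about 19 N, and the housing turned about 2° and shifted no more than about 1 mm.

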